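# Twist a channel nut post into the mounting channel, against its stop

### The arm

A 6-joint arm with a two-finger parallel gripper is mounted at the origin on a cart in front of the work surface, level with it; the furniture and walls round the work are solid. World frame = base frame: x ahead of the robot, y to its left, z up, the work surface at z = 0. Lengths are in m, angles in rad, forces in N, time in s.
With the tool pointing down it reaches from about 0.25 to 0.85 m from the base axis. Payload 12.5 kg.
Tool frame: the origin (TCP) lies on the centre line of the jaws, within the pads' length; the fingertips stand 17 mm ahead of it and the grasp point (between the pads) lies 2 mm behind it; y points along the fingers, z is the direction in which the jaws open and shut, and the axes are right-handed (so a half turn about y gives the same grasp; the last joint's range is limited). The gripper opens to 93 mm and grips with 3 to 60 N. Pads are 15 mm wide; open, the fingers measure 128 mm over their backs; the gripper's body (75 mm by 188 mm) begins 65 mm behind the grasp point.
Start: joints at [-0.085, 0.351, 1.652, -0, 1.139, -0.085], TCP at [0.55, 0, 0.236] pointing down, gripper open.
Joint ranges: [-2.75, 2.75], [-0.79, 2.1], [0.01, 2.65], [-1.57, 4.71], [0.07, 3.14], [-2.87, 2.87]. Speed limits (rad/s): [2.22, 2.22, 2.79, 3.14, 3.14, 3.14].

### API

Orientations are given as a unit quaternion [x, y, z, w].
In Python, from rig import readout, optics, r gives the robot as it stands. The module is installed in compiled form; this text tells all that it offers.
- The arm moves only by the tool play_rows, never from a script. Its arguments are lists of equal length, an entry for each row: "delta_pos": the shift along the tool's x, y, z in cm, a list of three; "dr": the turn, a rotation vector about the tool's x, y, z in rad, a list of three; "hand": the finger opening in cm, from 0 to 9.3. A call has 1 to 12 rows; each row is the pose to reach, as a shift and turn from the pose commanded when the call began, along the tool's axes at that moment; what a row does not reach only later rows make up. A row lasts 1/12 s, in which the tool goes at most 41.7 mm and 7.16 degrees, less where a joint would pass 70% of its speed; a pose out of reach is approached as far as the arm can. A call with a gripper value outside its range is refused whole. The fingers move at their own pace and stop on an object; the grip force is fixed at half the most. Time passes only in rows, so rows that repeat a pose let the fingers close. It gives the time, the measured TCP pose, the force and the opening at its end, in the units of the state.
- readout.read_state(): the state, without advancing time (a new reading comes with each control period).
- optics.get_image(name): name is "scene" or "side" or "wrist"; returns (picture, depth): 400x640x3 uint8, red, green, blue; 400x640 float32, m along the optical axis (not along the pixel's ray), 0 where there is no reading.
- optics.get_calibration(name): a dict with "camera_matrix" (3x3 intrinsics, pixels), "k1" (the pictures are not rectified: a ray, as slopes to the right and down, at radius r is drawn at 1 + k1 r^2 times it, then the intrinsics apply), "camera_from_world" (4x4, takes a point from world to camera coordinates). Camera axes: x right, y up, looking along -z (the intrinsics and any distortion apply to the point x, -y, -z); pixel columns grow to the right and rows downward; lengths in m; the calibration is good to about 2 mm. A picture is of the moment at which its call begins: read the wrist's pose just before it. get_calibration takes no time and is no camera call; for the wrist camera it gives the pose at the moment of the call.
- r.sign_off(): hands the job in, once; it reports no verdict.
The state is a dict: "time_s": time; "joint_pos": joint angles; "dq": joint speeds; "effort": joint torques, N m; "tcp_pos": TCP position; "eef_rot": TCP orientation; "force": force on the tool from outside, world axes, zero at the start; "ft_torque": the same for the moment, N m; "width": finger opening in m.
Only numpy, scipy, OpenCV 4.12 (cv2) and the standard library are available. Lean on these libraries where they do the work, as an engineer would, in place of code of your own. Each camera call takes 0.05 s, during which the arm holds its last target.

### The job

Mount the loose steel post in the mounting channel: drop its nut lengthways into the slot near the middle, press it down gently against the sprung floor and twist it a quarter turn so that it goes under the lips. Slide it along towards the stop end until it presses lightly on the hidden sprung stop, then let it rise so that its grooves catch the lips, and leave it there, square across the channel and still touching the stop. Do not force anything and leave the vial, spanner and beaker alone.

Things in the scene. Friction and masses are not known exactly. Their poses are not given: they have to be found in the camera images.
- channel: Fixed aluminium mounting channel, 300 mm long, 48 wide, 46 high, a slot open upward along its whole length. Origin under its centre on the worktop; x along it towards the stop end (robot's left), y across, z up. Inside 43 mm wide. The two lips have turned-down rounded edges, 11 to 14 mm either side of the middle line, from 46 down to 38.5 mm above the worktop.
- slot_middle (a point): Middle of the 22 mm wide slot, level with the lips' top, 46 mm above the worktop; axes as the channel's. The nut goes in here. It can be twisted while its underside is lower than 26.5 mm above the worktop (about 17 N on the sprung floor; 19 N is a good press). Do not strain it: the post's contact forces on channel, floor and stop, added up, stay under 60 N; caught at rest they come to about 30 N.
- strip_free (a point): Middle of the top of the channel's sprung floor when nothing presses it, 35 mm above the worktop (a fixed point, it does not follow the floor). The floor is a slick white plastic strip, 20 mm wide (friction about 0.15), along the whole channel; it goes down evenly, about 8 N to start and 1 N more per mm, 22 mm at most.
- stop: Black end cap on the channel's +x (left) end; origin at its foot, 150 mm from the channel's middle, axes as the channel's. It carries two steel arms that reach back into the channel, hidden under the lips. Their set length is unknown: the sprung pads at their tips face the middle of the channel from 45 to 105 mm away from it.
- stop_screw (a point): Head of the screw on the outer face of that end cap, 22 mm above the worktop. The stop's pads meet only a nut that is turned across the channel; they yield with about 3 N to start and 0.4 N more per mm, over 6 mm, then are solid. A light push is 3 to 8 N; over 20 N is too much.
- post_bar (a point): Loose steel post, 100 g, standing upright on its nut on the worktop in front of the channel: centre of its black finger bar, 50 mm above the nut's underside. x along bar and nut, z up. Bar 26 mm long (x), 12 thick (y: pinch here), 37 to 62 mm above the underside; stem below 12 mm thick. With the grooves caught on the lips this point is 80.5 mm above the worktop.
- post_nut (a point): Centre of the nut at the foot of the same post, 6 mm above its underside, same axes. Nut 36 mm long (x), 18 wide (y), 12 high; across its top run two grooves, 4 mm deep and 6.4 wide, 12.6 mm either side of the stem, which take the lips' turned-down edges when the nut is turned across the channel.
- vial: Bystander: small clear vial with a cap, 24 mm across, 51 mm high, standing; origin under its centre.
- spanner: Bystander: flat steel spanner, 129 mm long, 4 mm thick, lying; origin under its centre.
- beaker: Bystander: clear beaker, 64 mm across, 83 mm high, standing behind the channel; origin under its centre.

How it is judged:
By the outcome, as a careful person would: the job done as asked, in the order asked, and still so for the second after the job is handed in, with the robot touching nothing.
It also fails if it takes over 72 s, if anything falls off the work surface, if the arm or the gripper's body presses on something with over 40 N, if the wrist force passes 120 N, or if a joint passes its speed limit or range.

## Working session

There is one attempt and no reset: what is moved stays moved. The work goes in short steps, Python scripts to look and compute and a tool call to move; the robot and the scene stay as the last step left them, time stands still between calls to the robot, and variables do not carry over. Pictures are saved under pics/ and viewed, and the job is handed in when it is done.

Besides the shell and the picture viewer there is one more tool, called after "Request:" by a JSON object that holds its "op" and its "data", one argument or row to a line. play_rows: Moves the arm, as the interface text tells. Its arguments: {"type":"object","properties":{"delta_pos":{"type":"array","items":{"type":"array","items":{"type":"number"}}},"dr":{"type":"array","items":{"type":"array","items":{"type":"number"}}},"hand":{"type":"array","items":{"type":"number"}}},"required":["delta_pos","dr","hand"]}

```bash
mkdir -p pics
cat > h.py <<'E'
import numpy as np, cv2
from rig import readout, optics, r
def cap(n,fn):
    cal=optics.get_calibration(n); im,d=optics.get_image(n)
    cv2.imwrite('pics/'+fn+'.png',im[:,:,::-1]); np.savez('pics/'+fn+'.npz',im=im,d=d,**{k:np.array(v) for k,v in cal.items()})
def load(fn):
    return np.load('pics/'+fn+'.npz')
def px2w(f,u,v,depth=None,z=None):
    K=f['camera_matrix'];k1=float(f['k1']);T=np.linalg.inv(f['camera_from_world'])
    p=np.array([(u-K[0,2])/K[0,0],(v-K[1,2])/K[1,1]]);q=p.copy()
    for _ in range(20): q=p/(1+k1*(q@q))
    d=np.array([q[0],-q[1],-1.0]); 
    dw=T[:3,:3]@d;o=T[:3,3]
    s=depth if z is None else (z-o[2])/dw[2]
    return o+s*dw
def w2px(f,P):
    K=f['camera_matrix'];k1=float(f['k1']);T=f['camera_from_world']
    c=T[:3,:3]@np.array(P)+T[:3,3];q=np.array([c[0],-c[1]])/-c[2];q=q*(1+k1*(q@q))
    return K[0,0]*q[0]+K[0,2],K[1,1]*q[1]+K[1,2]
E
python3 - <<'E'
from h import *
print(readout.read_state())
for n in ['scene','side','wrist']: cap(n,n+'0')
for n in ['scene','side','wrist']:
    f=load(n+'0');print(n,f['camera_matrix'],f['k1'],np.linalg.inv(f['camera_from_world']).round(3))
E
```

```text
{'time_s': 0.0, 'joint_pos': array([-8.46019812e-02,  3.51284834e-01,  1.65241978e+00,  1.17024007e-05,
        1.13912340e+00, -8.45830041e-02]), 'dq': array([ 0.00020428, -0.00036238,  0.00114463,  0.00057831, -0.00105636,
       -0.00306895]), 'effort': array([ 1.41757551e-03, -4.97321892e+01, -2.85254824e+01,  6.99741254e-02,
        2.57699919e-02, -1.73020858e-04]), 'tcp_pos': array([5.49669432e-01, 5.52987260e-05, 2.35076447e-01]), 'eef_rot': array([-0.5002727 ,  0.50034213, -0.49966962,  0.49971516]), 'force': array([-1.28820824,  0.28663283, -0.67136996]), 'ft_torque': array([ 0.05041277,  0.02613668, -0.02370615]), 'width': 0.09314781663992926}
scene [[401.42236936   0.         322.74199443]
 [  0.         401.42236936 198.2843133 ]
 [  0.           0.           1.        ]] -0.0917985127184019 [[ 0.893  0.196 -0.404  0.226]
 [-0.449  0.421 -0.788 -0.764]
 [ 0.016  0.886  0.464  0.481]
 [ 0.     0.     0.     1.   ]]
side [[477.19982844   0.         314.69040799]
 [  0.         477.19982844 198.97344723]
 [  0.           0.           1.        ]] 0.02101413179485911 [[ 0.763  0.35  -0.544  0.013]
 [-0.647  0.407 -0.645 -0.744]
 [-0.005  0.844  0.537  0.627]
 [ 0.     0.     0.     1.   ]]
wrist [[342.90061329   0.         322.5140724 ]
 [  0.         342.90061329 197.26086433]
 [  0.           0.           1.        ]] 0.0016977555562473774 [[ 1.     0.     0.     0.55 ]
 [-0.001  0.967  0.253  0.071]
 [-0.    -0.253  0.967  0.384]
 [ 0.     0.     0.     1.   ]]
```

View pics/scene0.png

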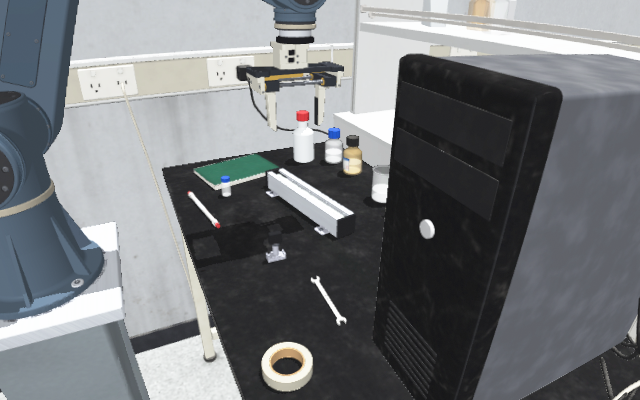

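View pics/side0.png

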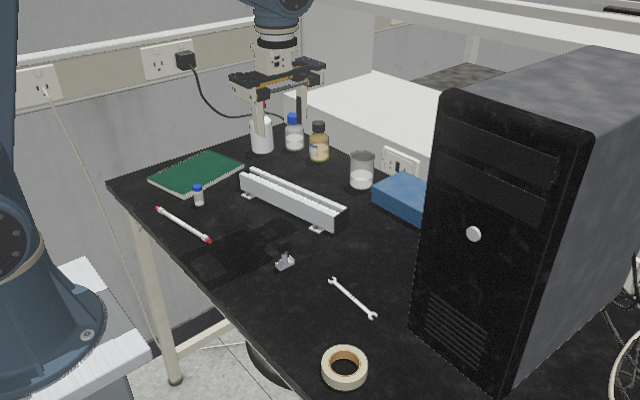

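View pics/wrist0.png

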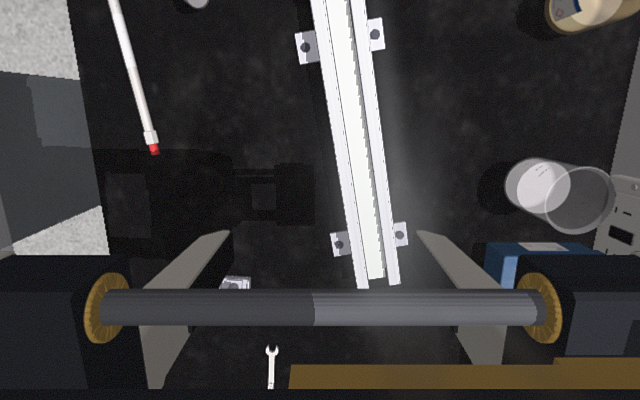

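Run:
```python
import cv2,numpy as np
a=cv2.imread('pics/scene0.png')[155:275,180:380];b=cv2.imread('pics/side0.png')[155:285,180:380]
g=lambda x:np.clip((x/255.)**.6*255,0,255).astype('uint8')
cv2.imwrite('pics/z1.png',g(cv2.resize(a,None,fx=4,fy=4,interpolation=2)));cv2.imwrite('pics/z2.png',g(cv2.resize(b,None,fx=4,fy=4,interpolation=2)))
```

```text
(no output)
```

View pics/z1.png

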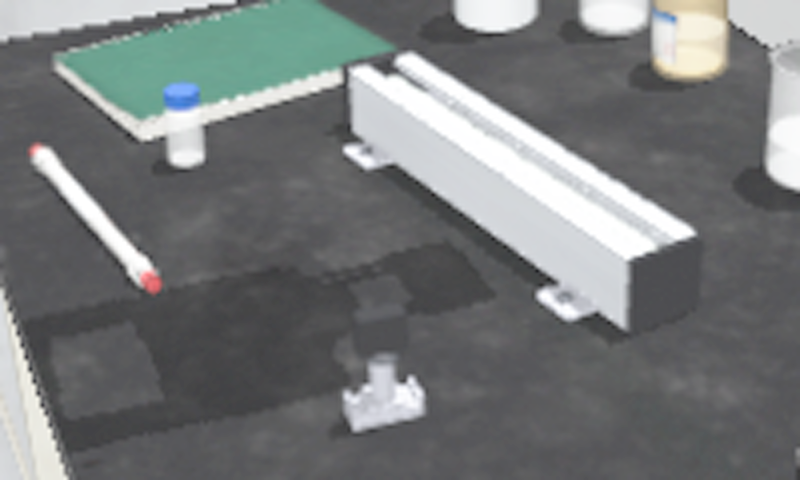

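View pics/z2.png

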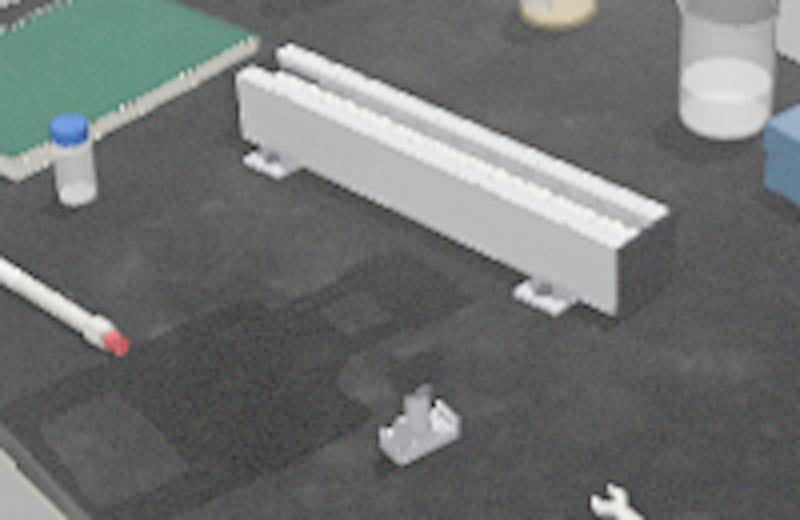

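Run:
```python
from h import *
f=load('scene0');d=f['d']
for n,(u,v) in dict(towertopL=(405,65),towermid=(385,300),towertopR=(555,100),stem=(276,246),nut=(276,256),bar=(275,232),capn=(342,222),chnear=(340,207),chfar=(285,175),vial=(226,182),beaker=(380,185),spanner=(330,300)).items():
    print(n,d[v,u],px2w(f,u,v,depth=d[v,u]).round(3))
```

```text
towertopL 0.40591103 [ 0.492 -0.424  0.415]
towermid 0.53657615 [ 0.491 -0.436  0.112]
towertopR 0.27912483 [ 0.503 -0.589  0.417]
stem 0.7805199 [ 0.442 -0.147  0.035]
nut 0.79144245 [ 0.441 -0.147  0.011]
bar 0.7744505 [ 0.444 -0.139  0.063]
capn 0.8590651 [ 0.6   -0.127  0.038]
chnear 0.9018211 [ 0.621 -0.079  0.046]
chfar 1.0620911 [0.578 0.144 0.041]
vial 1.0177562 [0.425 0.167 0.042]
beaker 0.9917835 [ 0.76  -0.032  0.052]
spanner 0.6918823 [ 0.482 -0.298  0.004]
```

Request:
{"op": "play_rows", "data": {
  "delta_pos": [
    [2,-2.5,-0.5],
    [5,-6,-1.5],
    [8.5,-9.5,-2.5],
    [11.5,-12,-3],
    [13,-13,-3],
    [13,-13,-3],
    [13,-13,-3],
    [13,-13,-3]
  ],
  "dr": [
    [0,0,0],
    [0,0,0],
    [0,0,0],
    [0,0,0],
    [0,0,0],
    [0,0,0],
    [0,0,0],
    [0,0,0]
  ],
  "hand": [9.3,9.3,9.3,9.3,9.3,9.3,9.3,9.3]
}}

```text
time_s: 0.82
tcp_pos: [0.5198, -0.1294, 0.3645]
eef_rot: [-0.5, 0.501, -0.499, 0.5]
force: [0.3, -0.1, -0.5]
width: 0.0928
```

Run:
```python
from h import *
cap('wrist','wrist1')
im=cv2.imread('pics/wrist1.png');cv2.imwrite('pics/wrist1b.png',cv2.resize(np.clip((im/255.)**.6*255,0,255).astype('uint8'),(800,500)))
s=readout.read_state();print(s['tcp_pos'],s['force'])
```

```text
[ 0.51976655 -0.12906355  0.36436496] [-0.83051894 -0.16649211  0.48289419]
```

View pics/wrist1b.png

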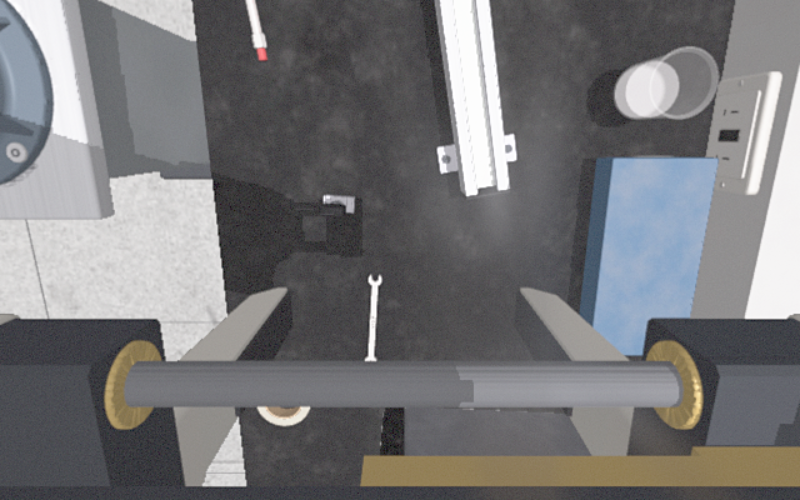

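```bash
cat >> h.py <<'E'
def cloud(f):
    d=f['d'];K=f['camera_matrix'];k1=float(f['k1']);T=np.linalg.inv(f['camera_from_world'])
    v,u=np.mgrid[0:400,0:640]
    p=np.stack([(u-K[0,2])/K[0,0],(v-K[1,2])/K[1,1]],-1);q=p.copy()
    for _ in range(20): q=p/(1+k1*(q**2).sum(-1,keepdims=True))
    c=np.stack([q[...,0],-q[...,1],-np.ones_like(d)],-1)*d[...,None]
    w=c@T[:3,:3].T+T[:3,3]; w[d<=0]=np.nan
    return w
E
python3 - <<'E'
from h import *
for n in ['wrist0','wrist1','scene0','side0']:
    w=cloud(load(n)).reshape(-1,3)
    t=w[(w[:,0]>.3)&(w[:,0]<.7)&(abs(w[:,1])<.25)&(abs(w[:,2])<.01)]
    m=(w[:,0]>.5)&(w[:,0]<.68)&(w[:,1]>-.16)&(w[:,1]<.25)&(w[:,2]>.042)&(w[:,2]<.053)
    c=w[m];
    (x,y),(a,b),ang=cv2.minAreaRect(c[:,:2].astype('f4')*1000)
    print(n,'table z',np.median(t[:,2]).round(4),'chan',len(c),x,y,a,b,ang,np.median(c[:,2]), 'y',c[:,1].min(),c[:,1].max())
    m=(w[:,0]>.38)&(w[:,0]<.5)&(w[:,1]>-.2)&(w[:,1]<-.08)&(w[:,2]>.006)
    c=w[m];print('  post',len(c),c.min(0).round(4) if len(c) else '',c.max(0).round(4) if len(c) else '')
    for lo,hi in ((.004,.016),(.05,.075)):
        k=c[(c[:,2]>lo)&(c[:,2]<hi)]
        if len(k)>5: print('   ',lo,len(k),cv2.minAreaRect(k[:,:2].astype('f4')*1000),k.mean(0).round(4),np.percentile(k[:,2],[5,50,95]).round(4))
E
```

```text
wrist0 table z 0.0001 chan 7898 586.97021484375 21.664047241210938 48.401268005371094 295.42132568359375 9.860342979431152 0.046016425797326566 y -0.12110970080747491 0.16367751192610186
  post 298 [ 0.4245 -0.1425  0.0062] [ 0.4608 -0.1277  0.0254]
    0.004 261 ((442.6061096191406, -135.5729217529297), (14.235474586486816, 35.65170669555664), 86.13025665283203) [ 0.4441 -0.1337  0.0099] [0.0066 0.0095 0.0131]
wrist1 table z 0.0001 chan 3401 595.3847045898438 -25.945777893066406 49.401344299316406 201.8663330078125 9.509114265441895 0.04614558558337062 y -0.1278285311998061 0.06967794040148859
  post 29983 [ 0.4256 -0.1475  0.0061] [ 0.5    -0.0918  0.4685]
    0.004 163 ((442.7424011230469, -137.4636993408203), (17.09397315979004, 35.09206008911133), 84.38976287841797) [ 0.4462 -0.1349  0.0098] [0.0069 0.0091 0.0129]
    0.05 191 ((442.7369079589844, -137.73468017578125), (11.867805480957031, 25.162750244140625), 85.90557861328125) [ 0.443  -0.137   0.0606] [0.0542 0.0613 0.063 ]
scene0 table z 0.0001 chan 892 584.6494750976562 30.965072631835938 51.002174377441406 322.116027832031
[... 347 characters left out ...]
40.06277465820312), (11.768969535827637, 25.65117645263672), 77.19638061523438) [ 0.441  -0.1419  0.058 ] [0.0514 0.0592 0.0627]
side0 table z -0.0005 chan 1114 584.8951416015625 31.046905517578125 52.68112564086914 320.6065673828125 9.84524917602539 0.04584976925712392 y -0.1299307343700512 0.193445210837624
  post 329 [ 0.4227 -0.1498  0.0061] [ 0.4603 -0.1277  0.0647]
    0.004 114 ((441.5138854980469, -139.27992248535156), (21.311389923095703, 36.41264724731445), 86.11966705322266) [ 0.4413 -0.1418  0.01  ] [0.0065 0.0101 0.0139]
    0.05 107 ((441.361328125, -139.6465301513672), (13.968568801879883, 25.530418395996094), 83.44766235351562) [ 0.4405 -0.1414  0.0581] [0.0511 0.0598 0.0628]
```

Request:
{"op": "play_rows", "data": {
  "delta_pos": [
    [0,1,-0.5],
    [0,3,-1.5],
    [0.2,5,-2.5],
    [0.4,7,-3.5],
    [0.5,9,-4.5],
    [0.6,11,-5.5],
    [0.8,13,-6.3],
    [0.85,15,-7],
    [0.85,17,-7.5],
    [0.85,19,-7.8],
    [0.85,20.5,-7.8],
    [0.85,21.6,-7.8]
  ],
  "dr": [
    [0,-0.124,0],
    [0,-0.248,0],
    [0,-0.372,0],
    [0,-0.496,0],
    [0,-0.62,0],
    [0,-0.744,0],
    [0,-0.868,0],
    [0,-0.992,0],
    [0,-1.116,0],
    [0,-1.24,0],
    [0,-1.364,0],
    [0,-1.488,0]
  ],
  "hand": [9.3,9.3,9.3,9,8,7,6,5,5,5,5,5]
}}

```text
time_s: 1.87
tcp_pos: [0.4409, -0.137, 0.1474]
eef_rot: [-0.706, 0.028, -0.026, 0.707]
force: [-0.3, 0.5, 0.3]
width: 0.0503
```

Run:
```python
from h import *
cap('wrist','wrist2')
s=readout.read_state();print(s['tcp_pos'],s['force'],s['eef_rot'],s['joint_pos'])
from scipy.spatial.transform import Rotation as R
print(R.from_quat(s['eef_rot']).as_matrix().round(3))
```

```text
[ 0.44034279 -0.13681862  0.14613515] [-1.48411571  1.25508633 -2.33165177] [-0.7060325   0.02508921 -0.02163875  0.70740399] [-4.02295419e-01  3.19421750e-01  1.95623006e+00  6.23431511e-05
  8.71191667e-01 -1.90703644e+00]
[[ 0.998 -0.005  0.066]
 [-0.066  0.002  0.998]
 [-0.005 -1.     0.002]]
```

View pics/wrist2.png

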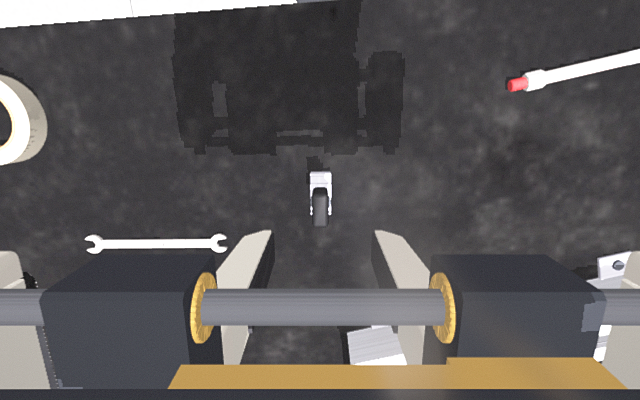

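Run:
```python
from h import *
s=readout.read_state();print(s['tcp_pos'],s['dq'].round(3))
w=cloud(load('wrist2')).reshape(-1,3)
m=(w[:,0]>.4)&(w[:,0]<.48)&(w[:,1]>-.17)&(w[:,1]<-.11)
for lo,hi in ((.004,.016),(.05,.07)):
    k=w[m&(w[:,2]>lo)&(w[:,2]<hi)];print(len(k),cv2.minAreaRect(k[:,:2].astype('f4')*1000),k.min(0),k.max(0),np.percentile(k[:,2],50))
k=w[m&(w[:,2]>.0605)&(w[:,2]<.065)];print(len(k),cv2.minAreaRect(k[:,:2].astype('f4')*1000),k.min(0),k.max(0))
```

```text
[ 0.44034279 -0.13681862  0.14613515] [-0.001 -0.032 -0.027  0.001  0.072  0.304]
386 ((441.94488525390625, -137.97740173339844), (17.47060203552246, 35.769290924072266), 85.44261169433594) [ 0.42382597 -0.1480555   0.00426298] [ 0.46045352 -0.12820465  0.01374904] 0.010693618515997011
611 ((441.9820251464844, -137.80572509765625), (11.663134574890137, 25.867446899414062), 85.63555908203125) [ 0.42891733 -0.14437478  0.05035656] [ 0.45494385 -0.13124801  0.06427614] 0.06157748320140327
487 ((441.9383239746094, -137.7434539794922), (11.580303192138672, 25.389644622802734), 85.21273803710938) [ 0.4289822  -0.14413577  0.06050518] [ 0.45483456 -0.13200285  0.06427614]
```

Request:
{"op": "play_rows", "data": {
  "delta_pos": [
    [0,0,0],
    [0,1.5,0],
    [0,4,0],
    [0,6.5,0],
    [0,8.5,0],
    [0,9.5,0],
    [0,10,0],
    [0,10,0],
    [0,10,0]
  ],
  "dr": [
    [0,0,0],
    [0,0,0],
    [0,0,0],
    [0,0,0],
    [0,0,0],
    [0,0,0],
    [0,0,0],
    [0,0,0],
    [0,0,0]
  ],
  "hand": [5,5,5,5,5,5,5,5,5]
}}

```text
time_s: 2.67
tcp_pos: [0.4425, -0.1385, 0.0505]
eef_rot: [0.707, -0.029, 0.03, -0.706]
force: [0.0, -0.6, -0.2]
width: 0.05
```

Run:
```python
from h import *
s=readout.read_state();print(s['tcp_pos'],s['dq'].round(3),s['force'],s['width'])
from scipy.spatial.transform import Rotation as R
print(R.from_quat(s['eef_rot']).as_matrix().round(4))
```

```text
[ 0.44251736 -0.13851728  0.05045911] [-0.002 -0.013 -0.003  0.001 -0.002 -0.008] [ 0.00987168 -0.61015429 -0.23587071] 0.050004501170521604
[[ 9.965e-01  9.000e-04  8.370e-02]
 [-8.370e-02 -4.000e-04  9.965e-01]
 [ 9.000e-04 -1.000e+00 -3.000e-04]]
```

Request:
{"op": "play_rows", "data": {
  "delta_pos": [
    [-0.05,0.2,0.06],
    [-0.05,0.2,0.06],
    [-0.05,0.2,0.06],
    [-0.05,0.2,0.06],
    [-0.05,0.2,0.06],
    [-0.05,0.2,0.06],
    [-0.05,0.2,0.06],
    [-0.05,0.2,0.06],
    [-0.05,0.2,0.06]
  ],
  "dr": [
    [0,0,0],
    [0,0,0],
    [0,0,0],
    [0,0,0],
    [0,0,0],
    [0,0,0],
    [0,0,0],
    [0,0,0],
    [0,0,0]
  ],
  "hand": [4,3,2.5,2,1.5,1,0.6,0.6,0.6]
}}

```text
time_s: 3.42
tcp_pos: [0.4415, -0.1378, 0.0476]
eef_rot: [-0.706, 0.029, -0.029, 0.707]
force: [-0.2, 0.4, -0.7]
width: 0.012
```

Run:
```python
from h import *
s=readout.read_state();print(s['tcp_pos'],s['dq'].round(3),s['force'],s['width'])
```

```text
[ 0.44147841 -0.13780593  0.04758266] [-0.001 -0.001 -0.    -0.001  0.     0.001] [-0.15896745  0.43460008 -0.6633402 ] 0.011953880827600622
```

```bash
cat > chan.py <<'E'
from h import *
def chan(n,verbose=True):
    w=cloud(load(n)).reshape(-1,3)
    m=(w[:,0]>.5)&(w[:,0]<.68)&(w[:,1]>-.14)&(w[:,1]<.16)&(w[:,2]>.043)&(w[:,2]<.05)
    c=w[m][:,:2]
    th=np.deg2rad(99.86);C=np.array([.5868,.0223])
    for it in range(6):
        a=np.array([np.cos(th),np.sin(th)]);b=np.array([-a[1],a[0]])
        s=(c-C)@a;t=(c-C)@b
        k=abs(t)<.029;S=s[k];Tt=t[k]
        mids=[]
        for s0 in np.arange(-.14,.15,.01):
            q=Tt[(S>=s0)&(S<s0+.01)]
            if len(q)>25:
                mids.append((s0+.005,(np.percentile(q,3)+np.percentile(q,97))/2,np.percentile(q,97)-np.percentile(q,3)))
        mids=np.array(mids)
        if len(mids)<4: print(n,'few');return
        p=np.polyfit(mids[:,0],mids[:,1],1)
        C=C+b*p[1];th+=np.arctan(p[0])
    print(n,'ang',np.rad2deg(th).round(3),'C',C.round(4),'smin/max',S.min().round(4),S.max().round(4),'width',np.median(mids[:,2]).round(4),'resid',(mids[:,1]-np.polyval(p,mids[:,0])).std().round(5))
if __name__=='__main__':
    import sys
    for n in sys.argv[1:]: chan(n)
E
python3 chan.py wrist0 wrist1 scene0 side0
```

```text
wrist0 ang 100.462 C [0.5862 0.0222] smin/max -0.1486 0.1439 width 0.0462 resid 0.00307
wrist1 ang 99.856 C [0.5866 0.0223] smin/max -0.1499 0.0521 width 0.0463 resid 0.00015
scene0 ang 99.836 C [0.5862 0.0222] smin/max -0.1521 0.1431 width 0.0461 resid 0.00051
side0 ang 99.91 C [0.5859 0.0221] smin/max -0.1514 0.1434 width 0.0472 resid 0.00089
```

Request:
{"op": "play_rows", "data": {
  "delta_pos": [
    [0,-1.5,0],
    [0,-4,0],
    [0,-7,0],
    [1,-9,1],
    [3,-10,3.5],
    [5,-10,6],
    [7,-10,9],
    [9,-10,12],
    [11,-10,14.5],
    [12.3,-10,16.3],
    [13,-10,17],
    [13.1,-10,17.2]
  ],
  "dr": [
    [0,0,0],
    [0,0.06,0],
    [0,0.18,0],
    [0,0.3,0],
    [0,0.42,0],
    [0,0.54,0],
    [0,0.66,0],
    [0,0.78,0],
    [0,0.9,0],
    [0,1.02,0],
    [0,1.14,0],
    [0,1.26,0]
  ],
  "hand": [0.6,0.6,0.6,0.6,0.6,0.6,0.6,0.6,0.6,0.6,0.6,0.6]
}}

```text
time_s: 4.42
tcp_pos: [0.5873, 0.0243, 0.1472]
eef_rot: [-0.553, 0.441, -0.441, 0.553]
force: [0.1, 0.5, -1.1]
width: 0.0116
```

Request:
{"op": "play_rows", "data": {
  "delta_pos": [
    [0,0,0],
    [0,0,0],
    [0,0,0],
    [0,0,0],
    [0,0,0]
  ],
  "dr": [
    [0,0.055,0],
    [0,0.055,0],
    [0,0.055,0],
    [0,0.055,0],
    [0,0.055,0]
  ],
  "hand": [0.6,0.6,0.6,0.6,0.6]
}}

```text
time_s: 4.83
tcp_pos: [0.5862, 0.0226, 0.1476]
eef_rot: [0.542, -0.455, 0.455, -0.542]
force: [-0.8, -0.1, -0.6]
width: 0.0117
```

```bash
cat > st.py <<'E'
from h import *
from scipy.spatial.transform import Rotation as R
s=readout.read_state();M=R.from_quat(s['eef_rot']).as_matrix()
th=np.deg2rad(99.86);a=np.array([np.cos(th),np.sin(th)]);b=np.array([-a[1],a[0]])
p=s['tcp_pos'][:2]-[.5865,.0222]
print('t',s['time_s'],'z',s['tcp_pos'][2].round(4),'along %.4f across %.4f'%(p@a,p@b),'jaw-chan-across deg %.2f'%(np.rad2deg(np.arctan2(M[1,2],M[0,2]))-9.86),'tilt',M[:2,1].round(4),'w',s['width'].round(4))
F=s['force'];print('F along %.2f across %.2f z %.2f'%(F[:2]@a,F[:2]@b,F[2]),'tq',s['ft_torque'].round(3),'dq',abs(s['dq']).max().round(3))
E
python3 st.py
python3 - <<'E'
from h import *
for n in ['wrist','scene','side']: cap(n,n+'3')
a=cv2.imread('pics/scene3.png')[110:270,200:400];b=cv2.imread('pics/side3.png')[110:270,200:400]
cv2.imwrite('pics/z3.png',np.hstack([cv2.resize(x,(400,320),interpolation=2) for x in(a,b)]))
E
python3 chan.py wrist3
```

```text
wrist3 ang 99.779 C [0.5868 0.0223] smin/max -0.1447 0.1399 width 0.046 resid 0.00012Traceback (most recent call last):
  File "st.py", line 6, in <module>
    print('t',s['time_s'],'z',s['tcp_pos'][2].round(4),'along %.4f across %.4f'%(p@a,p@b),'jaw-chan-across deg %.2f'%(np.rad2deg(np.arctan2(M[1,2],M[0,2]))-9.86),'tilt',M[:2,1].round(4),'w',s['width'].round(4))
                                                                                                                                                                                              ^^^^^^^^^^^^^^^^
AttributeError: 'float' object has no attribute 'round'
```

View pics/z3.png

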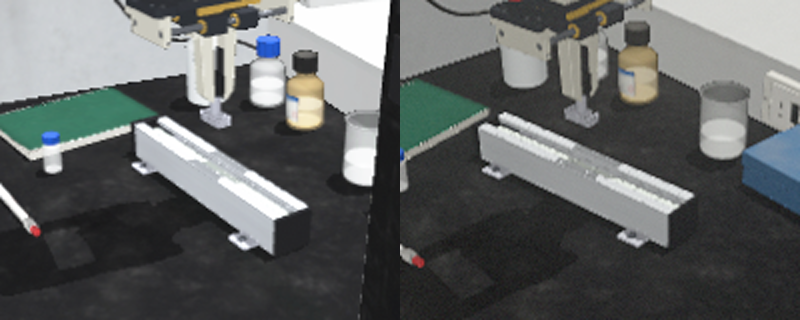

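View pics/wrist3.png

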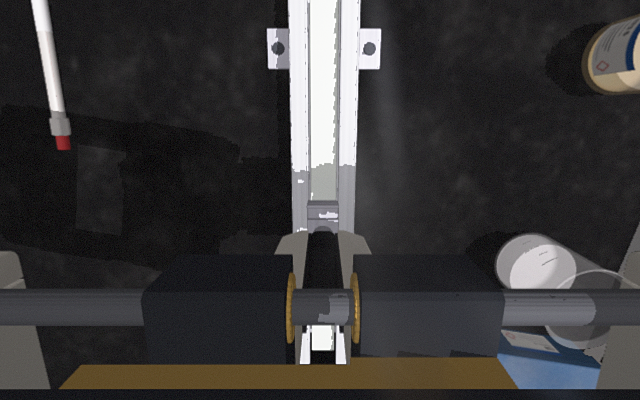

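```bash
sed -i "s/s\['width'\].round(4)/round(float(s['width']),4)/;s/s\['time_s'\]/round(float(s['time_s']),2)/" st.py; python3 st.py
python3 - <<'E'
from h import *
th=np.deg2rad(99.86);a=np.array([np.cos(th),np.sin(th)]);b=np.array([-a[1],a[0]])
for n in ['wrist3','scene3','side3']:
    w=cloud(load(n)).reshape(-1,3);d=w[:,:2]-[.5865,.0222];s=d@a;t=d@b
    m=(abs(s)<.03)&(abs(t)<.03)&(w[:,2]>.095)&(w[:,2]<.118)
    q=np.c_[s,t,w[:,2]][m]
    print(n,len(q),(q.min(0)*1000).round(1),(q.max(0)*1000).round(1),cv2.minAreaRect((q[:,:2]*1000).astype('f4')))
E
```

```text
t 4.98 z 0.1477 along 0.0005 across 0.0001 jaw-chan-across deg 0.08 tilt [0. 0.] w 0.0118
F along 0.64 across 0.24 z 0.16 tq [ 0.004 -0.009 -0.046] dq 0.003
wrist3 977 [  2.1  -8.8 100.1] [ 19.    9.1 117.7] ((10.479806900024414, 0.20156383514404297), (16.90761375427246, 17.836196899414062), 0.634179413318634)
scene3 108 [-20.  -10.3 100.2] [ 18.6  11.  117.6] ((-0.7785053253173828, 0.349578857421875), (21.39888572692871, 37.593021392822266), 84.72327423095703)
side3 122 [-20.6  -9.6  99.5] [ 18.3  11.4 117.9] ((-1.1010971069335938, 1.072829246520996), (20.098432540893555, 39.38300704956055), 88.25570678710938)
```

Request:
{"op": "play_rows", "data": {
  "delta_pos": [
    [0,1,-0.02],
    [0,3,-0.02],
    [0,4.5,-0.02],
    [0,5,-0.02],
    [0,5.2,-0.02],
    [0,5.4,-0.02],
    [0,5.6,-0.02],
    [0,5.8,-0.02],
    [0,6.0,-0.02],
    [0,6.2,-0.02],
    [0,6.2,-0.02]
  ],
  "dr": [
    [0,0,0],
    [0,0,0],
    [0,0,0],
    [0,0,0],
    [0,0,0],
    [0,0,0],
    [0,0,0],
    [0,0,0],
    [0,0,0],
    [0,0,0],
    [0,0,0]
  ],
  "hand": [0.6,0.6,0.6,0.6,0.6,0.6,0.6,0.6,0.6,0.6,0.6]
}}

```text
time_s: 5.9
tcp_pos: [0.586, 0.0227, 0.0854]
eef_rot: [0.541, -0.455, 0.455, -0.541]
force: [-0.6, -0.2, -0.7]
width: 0.0118
```

```bash
python3 st.py
```

```text
t 5.9 z 0.0854 along 0.0006 across 0.0004 jaw-chan-across deg 0.05 tilt [-0.0002  0.    ] w 0.0118
F along -0.08 across 0.58 z -0.71 tq [-0.    -0.04  -0.033] dq 0.009
```

Request:
{"op": "play_rows", "data": {
  "delta_pos": [
    [0,0.2,0.02],
    [0,0.4,0.02],
    [0,0.6,0.02],
    [0,0.8,0.02],
    [0,0.8,0.02]
  ],
  "dr": [
    [0,0,0],
    [0,0,0],
    [0,0,0],
    [0,0,0],
    [0,0,0]
  ],
  "hand": [0.6,0.6,0.6,0.6,0.6]
}}

```text
time_s: 6.32
tcp_pos: [0.5867, 0.0227, 0.0784]
eef_rot: [-0.541, 0.455, -0.455, 0.542]
force: [-3.2, -0.7, 11.9]
width: 0.0118
```

```bash
python3 st.py
```

```text
t 6.32 z 0.0784 along 0.0004 across -0.0003 jaw-chan-across deg 0.05 tilt [ 0.001 -0.   ] w 0.0118
F along -0.10 across 3.28 z 11.91 tq [0.015 0.668 0.022] dq 0.007
```

Request:
{"op": "play_rows", "data": {
  "delta_pos": [
    [0,0.1,-0.04],
    [0,0.25,-0.04],
    [0,0.4,-0.04],
    [0,0.55,-0.04],
    [0,0.7,-0.04],
    [0,0.7,-0.04],
    [0,0.7,-0.04]
  ],
  "dr": [
    [0,0,0],
    [0,0,0],
    [0,0,0],
    [0,0,0],
    [0,0,0],
    [0,0,0],
    [0,0,0]
  ],
  "hand": [0.6,0.6,0.6,0.6,0.6,0.6,0.6]
}}

```text
time_s: 6.9
tcp_pos: [0.5867, 0.0227, 0.0723]
eef_rot: [-0.541, 0.454, -0.455, 0.542]
force: [-4.4, 0.2, 18.6]
width: 0.0117
```

```bash
python3 st.py
```

```text
t 6.9 z 0.0723 along 0.0005 across -0.0003 jaw-chan-across deg 0.05 tilt [ 0.002 -0.   ] w 0.0117
F along 0.98 across 4.31 z 18.63 tq [0.12  0.955 0.022] dq 0.002
```

Request:
{"op": "play_rows", "data": {
  "delta_pos": [
    [0,0.03,0],
    [0,0.03,0],
    [0,0.03,0],
    [0,0.03,0],
    [0,0.03,0],
    [0,0.03,0],
    [0,0.03,0]
  ],
  "dr": [
    [0,-0.08,0],
    [0,-0.18,0],
    [0,-0.28,0],
    [0,-0.38,0],
    [0,-0.48,0],
    [0,-0.58,0],
    [0,-0.68,0]
  ],
  "hand": [0.6,0.6,0.6,0.6,0.6,0.6,0.6]
}}

```text
time_s: 7.48
tcp_pos: [0.588, 0.0227, 0.0726]
eef_rot: [-0.662, 0.245, -0.249, 0.663]
force: [-0.5, -1.1, 17.4]
width: 0.0117
```

```bash
python3 st.py
```

```text
t 7.48 z 0.0726 along 0.0002 across -0.0016 jaw-chan-across deg 39.29 tilt [ 0.0054 -0.    ] w 0.0117
F along -0.97 across 0.68 z 17.38 tq [ 0.164  0.051 -0.056] dq 1.191
```

Request:
{"op": "play_rows", "data": {
  "delta_pos": [
    [0,0.05,0]
  ],
  "dr": [
    [0,0,0]
  ],
  "hand": [0.6]
}}

```text
time_s: 7.57
tcp_pos: [0.588, 0.0226, 0.0722]
eef_rot: [-0.662, 0.245, -0.248, 0.663]
force: [-0.2, -0.9, 17.6]
width: 0.0114
```

```bash
python3 st.py
```

```text
t 7.57 z 0.0722 along 0.0002 across -0.0016 jaw-chan-across deg 39.37 tilt [ 0.0054 -0.0001] w 0.0114
F along -0.86 across 0.40 z 17.62 tq [0.143 0.086 0.031] dq 0.148
```

Request:
{"op": "play_rows", "data": {
  "delta_pos": [
    [-0.05,0.06,-0.06],
    [-0.1,0.1,-0.12],
    [-0.11,0.1,-0.13],
    [-0.11,0.1,-0.13]
  ],
  "dr": [
    [0,-0.05,0],
    [0,-0.14,0],
    [0,-0.23,0],
    [0,-0.32,0]
  ],
  "hand": [0.6,0.6,0.6,0.6]
}}

```text
time_s: 7.9
tcp_pos: [0.5866, 0.0224, 0.0714]
eef_rot: [-0.693, 0.136, -0.14, 0.694]
force: [0.4, 1.3, 18.5]
width: 0.0116
```

```bash
python3 st.py
```

```text
t 7.9 z 0.0714 along 0.0002 across -0.0002 jaw-chan-across deg 57.59 tilt [ 0.0062 -0.0001] w 0.0116
F along 1.24 across -0.65 z 18.51 tq [ 0.218 -0.017 -0.01 ] dq 1.073
```

Request:
{"op": "play_rows", "data": {
  "delta_pos": [
    [0,0,0],
    [0,0,0],
    [0,0,0],
    [0,0,0],
    [0,0,0],
    [0,0,0],
    [0,0,0]
  ],
  "dr": [
    [0,-0.1,0],
    [0,-0.2,0],
    [0,-0.3,0],
    [0,-0.4,0],
    [0,-0.5,0],
    [0,-0.56,0],
    [0,-0.56,0]
  ],
  "hand": [0.6,0.6,0.6,0.6,0.6,0.6,0.6]
}}

```text
time_s: 8.48
tcp_pos: [0.5865, 0.0224, 0.0713]
eef_rot: [0.705, 0.061, -0.057, -0.704]
force: [-0.7, 0.6, 19.5]
width: 0.0118
```

```bash
python3 st.py
```

```text
t 8.48 z 0.0713 along 0.0002 across -0.0000 jaw-chan-across deg 89.66 tilt [ 0.0058 -0.0002] w 0.0118
F along 0.68 across 0.54 z 19.54 tq [0.105 0.106 0.02 ] dq 0.098
```

Request:
{"op": "play_rows", "data": {
  "delta_pos": [
    [0,0,0.1],
    [0,0,0.4],
    [0,0,0.8],
    [0,0,1.2],
    [0,0,1.6],
    [0,0,2.0],
    [0,0,2.4],
    [0,0,2.7],
    [0,0,2.9],
    [0,0,3.0],
    [0,0,3.0]
  ],
  "dr": [
    [0,-0.005,0.003],
    [0,-0.005,0.006],
    [0,-0.005,0.006],
    [0,-0.005,0.006],
    [0,-0.005,0.006],
    [0,-0.005,0.006],
    [0,-0.005,0.006],
    [0,-0.005,0.006],
    [0,-0.005,0.006],
    [0,-0.005,0.006],
    [0,-0.005,0.006]
  ],
  "hand": [0.6,0.6,0.6,0.6,0.6,0.6,0.6,0.6,0.6,0.6,0.6]
}}

```text
time_s: 9.4
tcp_pos: [0.5819, 0.0515, 0.0714]
eef_rot: [0.705, 0.059, -0.059, -0.704]
force: [0.2, -3.9, 18.6]
width: 0.0115
```

```bash
python3 st.py
```

```text
t 9.4 z 0.0714 along 0.0297 across -0.0005 jaw-chan-across deg 89.74 tilt [ 0.0005 -0.002 ] w 0.0115
F along -3.87 across 0.44 z 18.58 tq [-0.744 -0.185 -0.022] dq 0.005
```

Request:
{"op": "play_rows", "data": {
  "delta_pos": [
    [-0.04,0,0.15],
    [-0.04,0,0.3],
    [-0.04,0,0.45],
    [-0.04,0,0.5]
  ],
  "dr": [
    [0,-0.004,0],
    [0,-0.004,0],
    [0,-0.004,0],
    [0,-0.004,0]
  ],
  "hand": [0.6,0.6,0.6,0.6]
}}

```text
time_s: 9.73
tcp_pos: [0.5808, 0.0563, 0.0714]
eef_rot: [0.705, 0.061, -0.06, -0.704]
force: [1.5, -5.1, 18.4]
width: 0.0116
```

```bash
python3 st.py
```

```text
t 9.73 z 0.0714 along 0.0345 across -0.0002 jaw-chan-across deg 89.97 tilt [ 0.0007 -0.0021] w 0.0116
F along -5.30 across -0.59 z 18.37 tq [-1.079 -0.222 -0.016] dq 0.009
```

Request:
{"op": "play_rows", "data": {
  "delta_pos": [
    [0,0,0.15],
    [0,0,0.3],
    [0,0,0.4],
    [0,0,0.4]
  ],
  "dr": [
    [0,0,0],
    [0,0,0],
    [0,0,0],
    [0,0,0]
  ],
  "hand": [0.6,0.6,0.6,0.6]
}}

```text
time_s: 10.07
tcp_pos: [0.5801, 0.0603, 0.0714]
eef_rot: [0.705, 0.061, -0.06, -0.704]
force: [1.2, -4.1, 17.7]
width: 0.0117
```

```bash
python3 st.py
```

```text
t 10.07 z 0.0714 along 0.0386 across -0.0002 jaw-chan-across deg 89.97 tilt [ 0.0006 -0.0019] w 0.0117
F along -4.28 across -0.45 z 17.65 tq [-0.883 -0.2   -0.025] dq 0.004
```

Request:
{"op": "play_rows", "data": {
  "delta_pos": [
    [0,0.08,0.15],
    [0,0.08,0.3],
    [0,0.08,0.45],
    [0,0.08,0.5],
    [0,0.08,0.5]
  ],
  "dr": [
    [0,0,0],
    [0,0,0],
    [0,0,0],
    [0,0,0],
    [0,0,0]
  ],
  "hand": [0.6,0.6,0.6,0.6,0.6]
}}

```text
time_s: 10.48
tcp_pos: [0.5793, 0.0652, 0.0707]
eef_rot: [0.705, 0.061, -0.06, -0.704]
force: [1.0, -5.1, 19.4]
width: 0.0119
```

```bash
python3 st.py
```

```text
t 10.48 z 0.0707 along 0.0436 across -0.0002 jaw-chan-across deg 89.97 tilt [ 0.0008 -0.0019] w 0.0119
F along -5.16 across -0.10 z 19.45 tq [-0.962 -0.147 -0.019] dq 0.002
```

Request:
{"op": "play_rows", "data": {
  "delta_pos": [
    [0,0,0.15],
    [0,0,0.3],
    [0,0,0.45],
    [0,0,0.5]
  ],
  "dr": [
    [0,0,0],
    [0,0,0],
    [0,0,0],
    [0,0,0]
  ],
  "hand": [0.6,0.6,0.6,0.6]
}}

```text
time_s: 10.82
tcp_pos: [0.5784, 0.0701, 0.0707]
eef_rot: [0.705, 0.061, -0.06, -0.704]
force: [1.0, -6.1, 19.4]
width: 0.0119
```

```bash
python3 st.py
```

```text
t 10.82 z 0.0707 along 0.0486 across -0.0002 jaw-chan-across deg 89.97 tilt [ 0.0008 -0.002 ] w 0.0119
F along -6.17 across 0.03 z 19.45 tq [-1.136 -0.255 -0.003] dq 0.009
```

Request:
{"op": "play_rows", "data": {
  "delta_pos": [
    [0,0,0.15],
    [0,0,0.25],
    [0,0,0.25]
  ],
  "dr": [
    [0,0,0],
    [0,0,0],
    [0,0,0]
  ],
  "hand": [0.6,0.6,0.6]
}}

```text
time_s: 11.07
tcp_pos: [0.578, 0.0726, 0.0707]
eef_rot: [0.705, 0.061, -0.06, -0.704]
force: [1.0, -4.9, 19.4]
width: 0.0119
```

```bash
python3 st.py
```

```text
t 11.07 z 0.0707 along 0.0511 across -0.0003 jaw-chan-across deg 89.97 tilt [ 0.0007 -0.0018] w 0.0119
F along -4.97 across -0.12 z 19.40 tq [-0.92  -0.189 -0.038] dq 0.004
```

Request:
{"op": "play_rows", "data": {
  "delta_pos": [
    [0,0,0.15],
    [0,0,0.3],
    [0,0,0.4],
    [0,0,0.4]
  ],
  "dr": [
    [0,0,0],
    [0,0,0],
    [0,0,0],
    [0,0,0]
  ],
  "hand": [0.6,0.6,0.6,0.6]
}}

```text
time_s: 11.4
tcp_pos: [0.5773, 0.0766, 0.0707]
eef_rot: [0.705, 0.061, -0.06, -0.704]
force: [1.2, -4.8, 19.1]
width: 0.0118
```

```bash
python3 st.py
```

```text
t 11.4 z 0.0707 along 0.0551 across -0.0002 jaw-chan-across deg 89.97 tilt [ 0.0007 -0.0018] w 0.0118
F along -4.91 across -0.38 z 19.08 tq [-0.888 -0.223 -0.021] dq 0.004
```

Request:
{"op": "play_rows", "data": {
  "delta_pos": [
    [0,0,0.15],
    [0,0,0.3],
    [0,0,0.4],
    [0,0,0.4]
  ],
  "dr": [
    [0,0,0],
    [0,0,0],
    [0,0,0],
    [0,0,0]
  ],
  "hand": [0.6,0.6,0.6,0.6]
}}

```text
time_s: 11.73
tcp_pos: [0.5766, 0.0806, 0.0707]
eef_rot: [0.705, 0.061, -0.06, -0.704]
force: [1.2, -4.7, 18.8]
width: 0.0116
```

```bash
python3 st.py
```

```text
t 11.73 z 0.0707 along 0.0592 across -0.0002 jaw-chan-across deg 89.97 tilt [ 0.0007 -0.0017] w 0.0116
F along -4.87 across -0.34 z 18.80 tq [-0.904 -0.196  0.002] dq 0.003
```

Request:
{"op": "play_rows", "data": {
  "delta_pos": [
    [0,0.02,0.15],
    [0,0.02,0.3],
    [0,0.02,0.4],
    [0,0.02,0.4]
  ],
  "dr": [
    [0,0,0],
    [0,0,0],
    [0,0,0],
    [0,0,0]
  ],
  "hand": [0.6,0.6,0.6,0.6]
}}

```text
time_s: 12.07
tcp_pos: [0.5759, 0.0845, 0.0705]
eef_rot: [0.705, 0.061, -0.06, -0.704]
force: [1.4, -4.5, 19.5]
width: 0.012
```

```bash
python3 st.py
```

```text
t 12.07 z 0.0705 along 0.0632 across -0.0002 jaw-chan-across deg 89.97 tilt [ 0.0007 -0.0017] w 0.012
F along -4.68 across -0.56 z 19.47 tq [-0.874 -0.246  0.003] dq 0.004
```

Request:
{"op": "play_rows", "data": {
  "delta_pos": [
    [0,0,0.15],
    [0,0,0.3],
    [0,0,0.4],
    [0,0,0.4]
  ],
  "dr": [
    [0,0,0],
    [0,0,0],
    [0,0,0],
    [0,0,0]
  ],
  "hand": [0.6,0.6,0.6,0.6]
}}

```text
time_s: 12.4
tcp_pos: [0.5752, 0.0884, 0.0705]
eef_rot: [0.705, 0.061, -0.06, -0.704]
force: [0.7, -4.8, 19.3]
width: 0.0118
```

```bash
python3 st.py
```

```text
t 12.4 z 0.0705 along 0.0672 across -0.0002 jaw-chan-across deg 89.97 tilt [ 0.0007 -0.0017] w 0.0118
F along -4.82 across 0.11 z 19.35 tq [-0.94  -0.19  -0.081] dq 0.003
```

Request:
{"op": "play_rows", "data": {
  "delta_pos": [
    [0,0,0.15],
    [0,0,0.3],
    [0,0,0.4],
    [0,0,0.4]
  ],
  "dr": [
    [0,0,0],
    [0,0,0],
    [0,0,0],
    [0,0,0]
  ],
  "hand": [0.6,0.6,0.6,0.6]
}}

```text
time_s: 12.73
tcp_pos: [0.5745, 0.0924, 0.0705]
eef_rot: [0.705, 0.061, -0.06, -0.704]
force: [1.2, -4.8, 20.1]
width: 0.0117
```

```bash
python3 st.py
```

```text
t 12.73 z 0.0705 along 0.0712 across -0.0002 jaw-chan-across deg 89.97 tilt [ 0.0007 -0.0016] w 0.0117
F along -4.94 across -0.33 z 20.13 tq [-0.892 -0.191 -0.027] dq 0.003
```

Request:
{"op": "play_rows", "data": {
  "delta_pos": [
    [0,0,0.15],
    [0,0,0.3],
    [0,0,0.4],
    [0,0,0.4]
  ],
  "dr": [
    [0,0,0],
    [0,0,0],
    [0,0,0],
    [0,0,0]
  ],
  "hand": [0.6,0.6,0.6,0.6]
}}

```text
time_s: 13.07
tcp_pos: [0.5739, 0.0963, 0.0705]
eef_rot: [0.705, 0.061, -0.06, -0.704]
force: [1.5, -4.1, 19.4]
width: 0.0118
```

```bash
python3 st.py
```

```text
t 13.07 z 0.0705 along 0.0752 across -0.0002 jaw-chan-across deg 89.97 tilt [ 0.0007 -0.0016] w 0.0118
F along -4.33 across -0.80 z 19.40 tq [-0.88  -0.223 -0.033] dq 0.002
```

Request:
{"op": "play_rows", "data": {
  "delta_pos": [
    [0,0,0.15],
    [0,0,0.3],
    [0,0,0.4],
    [0,0,0.4]
  ],
  "dr": [
    [0,0,0],
    [0,0,0],
    [0,0,0],
    [0,0,0]
  ],
  "hand": [0.6,0.6,0.6,0.6]
}}

```text
time_s: 13.4
tcp_pos: [0.5732, 0.1003, 0.0705]
eef_rot: [0.705, 0.061, -0.06, -0.704]
force: [0.7, -6.0, 19.9]
width: 0.012
```

```bash
python3 st.py
```

```text
t 13.4 z 0.0705 along 0.0793 across -0.0003 jaw-chan-across deg 89.97 tilt [ 0.0006 -0.0016] w 0.012
F along -6.02 across 0.39 z 19.90 tq [-0.911 -0.192 -0.009] dq 0.003
```

Request:
{"op": "play_rows", "data": {
  "delta_pos": [
    [0,0,0.15],
    [0,0,0.3],
    [0,0,0.3],
    [0,0,0.3]
  ],
  "dr": [
    [0,0,0],
    [0,0,0],
    [0,0,0],
    [0,0,0]
  ],
  "hand": [0.6,0.6,0.6,0.6]
}}

```text
time_s: 13.73
tcp_pos: [0.5727, 0.1033, 0.0704]
eef_rot: [0.705, 0.061, -0.06, -0.704]
force: [0.9, -4.1, 20.2]
width: 0.0119
```

```bash
python3 st.py
```

```text
t 13.73 z 0.0704 along 0.0823 across -0.0003 jaw-chan-across deg 89.97 tilt [ 0.0006 -0.0014] w 0.0119
F along -4.17 across -0.14 z 20.21 tq [-0.822 -0.229 -0.021] dq 0.003
```

Request:
{"op": "play_rows", "data": {
  "delta_pos": [
    [0,0,0.15],
    [0,0,0.3],
    [0,0,0.4],
    [0,0,0.4]
  ],
  "dr": [
    [0,0,0],
    [0,0,0],
    [0,0,0],
    [0,0,0]
  ],
  "hand": [0.6,0.6,0.6,0.6]
}}

```text
time_s: 14.07
tcp_pos: [0.572, 0.1073, 0.0704]
eef_rot: [0.705, 0.061, -0.06, -0.704]
force: [1.2, -4.6, 18.8]
width: 0.0119
```

```bash
python3 st.py
```

```text
t 14.07 z 0.0704 along 0.0863 across -0.0002 jaw-chan-across deg 89.97 tilt [ 0.0005 -0.0015] w 0.0119
F along -4.72 across -0.43 z 18.81 tq [-0.88  -0.115  0.039] dq 0.003
```

Request:
{"op": "play_rows", "data": {
  "delta_pos": [
    [0,0,0.15],
    [0,0,0.3],
    [0,0,0.4],
    [0,0,0.4]
  ],
  "dr": [
    [0,0,0],
    [0,0,0],
    [0,0,0],
    [0,0,0]
  ],
  "hand": [0.6,0.6,0.6,0.6]
}}

```text
time_s: 14.4
tcp_pos: [0.5713, 0.1112, 0.0704]
eef_rot: [0.705, 0.061, -0.06, -0.704]
force: [1.3, -5.2, 19.1]
width: 0.0117
```

```bash
python3 st.py
```

```text
t 14.4 z 0.0704 along 0.0903 across -0.0002 jaw-chan-across deg 89.97 tilt [ 0.0005 -0.0015] w 0.0117
F along -5.34 across -0.42 z 19.12 tq [-0.871 -0.239  0.034] dq 0.003
```

Request:
{"op": "play_rows", "data": {
  "delta_pos": [
    [0,0,0.15],
    [0,0,0.3],
    [0,0,0.4],
    [0,0,0.4]
  ],
  "dr": [
    [0,0,0],
    [0,0,0],
    [0,0,0],
    [0,0,0]
  ],
  "hand": [0.6,0.6,0.6,0.6]
}}

```text
time_s: 14.73
tcp_pos: [0.5706, 0.1152, 0.0704]
eef_rot: [0.705, 0.061, -0.06, -0.704]
force: [0.0, -4.7, 19.7]
width: 0.012
```

```bash
python3 st.py
```

```text
t 14.73 z 0.0704 along 0.0943 across -0.0002 jaw-chan-across deg 89.97 tilt [ 0.0005 -0.0014] w 0.012
F along -4.61 across 0.77 z 19.71 tq [-0.887 -0.219 -0.007] dq 0.003
```

Request:
{"op": "play_rows", "data": {
  "delta_pos": [
    [0,0,0.15],
    [0,0,0.25],
    [0,0,0.25]
  ],
  "dr": [
    [0,0,0],
    [0,0,0],
    [0,0,0]
  ],
  "hand": [0.6,0.6,0.6]
}}

```text
time_s: 14.98
tcp_pos: [0.5702, 0.1176, 0.0704]
eef_rot: [0.705, 0.061, -0.06, -0.704]
force: [1.2, -4.9, 18.8]
width: 0.0117
```

```bash
python3 st.py
```

```text
t 14.98 z 0.0704 along 0.0968 across -0.0002 jaw-chan-across deg 89.97 tilt [ 0.0005 -0.0014] w 0.0117
F along -5.03 across -0.31 z 18.80 tq [-0.908 -0.198  0.003] dq 0.005
```

```bash
python3 - <<'E'
from h import *
for n in ['wrist','scene','side']: cap(n,n+'4')
a=cv2.imread('pics/scene4.png')[130:250,230:380];b=cv2.imread('pics/side4.png')[140:260,220:370]
g=lambda x:np.clip((x/255.)**.7*255,0,255).astype('uint8')
cv2.imwrite('pics/z4.png',g(np.vstack([cv2.resize(x,(375,300),interpolation=2) for x in(a,b)])))
th=np.deg2rad(99.86);A=np.array([np.cos(th),np.sin(th)]);B=np.array([-A[1],A[0]])
for n in ['scene0','side0']:
    w=cloud(load(n)).reshape(-1,3);d=w[:,:2]-[.5865,.0222];s=d@A;t=d@B
    m=(abs(t)<.022)&(w[:,2]>.043)&(w[:,2]<.049)&(s<.2)&(s>.1)
    print(n,np.sort(s[m])[-12:].round(4),np.sort(s[(abs(t)<.022)&(w[:,2]>.043)&(w[:,2]<.049)&(s<-.1)])[:5].round(4))
E
python3 chan.py wrist4
```

```text
scene0 [0.1616 0.162  0.162  0.1636 0.1638 0.1643 0.1658 0.1664 0.1666 0.1669
 0.1687 0.1701] [-0.635  -0.6345 -0.6342 -0.6341 -0.634 ]
side0 [0.1643 0.1643 0.1644 0.1645 0.1645 0.165  0.165  0.1674 0.1676 0.1676
 0.1678 0.169 ] [-0.6356 -0.6351 -0.6349 -0.6345 -0.6337]
wrist4 ang 106.236 C [0.5802 0.0213] smin/max -0.074 0.1445 width 0.0126 resid 0.0039
```

View pics/z4.png

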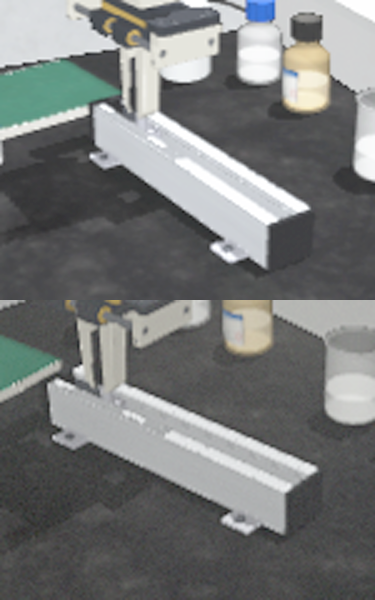

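View pics/wrist4.png

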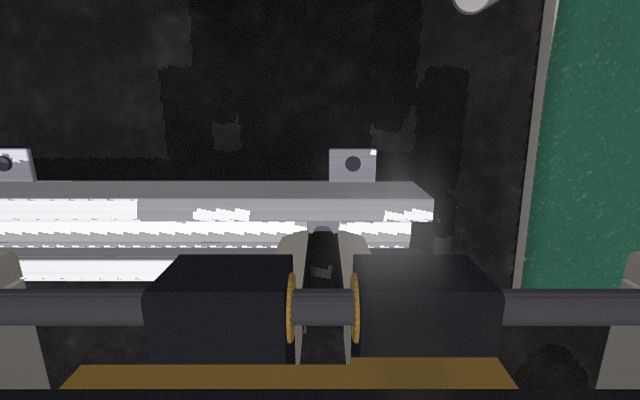

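Run:
```python
from h import *
th=np.deg2rad(99.86);A=np.array([np.cos(th),np.sin(th)]);B=np.array([-A[1],A[0]])
f=load('wrist4');w=cloud(f)
for v in (190,200,210,215,225,240):
    row=[]
    for u in range(380,450,6):
        p=w[v,u];q=p[:2]-[.5865,.0222];row.append('%.0f/%.0f/%.0f:%d'%(q@A*1000,q@B*1000,p[2]*1000,f['im'][v,u].mean()))
    print(v,*row)
for n in ['scene0','side0']:
    f=load(n);w=cloud(f).reshape(-1,3);g=f['im'].reshape(-1,3).mean(1);d=w[:,:2]-[.5865,.0222];s=d@A;t=d@B
    m=(abs(t)<.024)&(w[:,2]>.04)&(w[:,2]<.049)&(abs(s)<.2)
    for s0 in list(range(-165,-135,5))+list(range(125,180,5)):
        k=m&(s*1000>=s0)&(s*1000<s0+5);print(n,s0,k.sum(),g[k].mean().round() if k.any() else '')
```

```text
190 131/23/27:116 135/23/25:117 138/23/26:119 141/23/26:120 145/23/26:117 148/23/26:114 152/23/26:116 155/23/26:113 158/24/30:61 161/24/31:57 164/24/31:51 179/17/0:49
200 128/23/46:159 131/23/46:159 134/23/46:159 137/22/45:156 140/23/47:157 144/23/46:153 147/22/45:156 150/23/46:156 153/23/46:151 156/23/46:96 159/23/46:54 162/23/47:45
210 128/17/44:165 131/17/46:202 134/17/46:163 138/17/46:164 141/17/46:200 144/17/47:154 147/17/46:247 150/17/47:198 153/17/47:156 157/17/45:66 159/18/48:56 162/18/47:44
215 128/14/46:168 132/14/45:247 135/15/46:246 138/15/47:248 141/14/46:248 144/15/47:246 147/14/46:246 150/15/46:245 154/14/45:245 156/15/47:57 159/15/48:57 163/15/47:46
225 132/1/24:248 136/1/23:248 140/1/23:248 143/1/23:248 147/1/24:249 151/1/23:255 156/-2/16:81 157/2/27:79 157/6/38:75 157/9/47:69 160/9/48:61 163/9/47:49
240 133/-9/23:177 137/-9/23:175 140/-9/23:175 144/-9/23:173 148/-9/23:175 157/-17/4:106 156/-11/18:78 157/-6/30:78 157/-2/41:72 158/0/47:75 161/1/47:75 164/1/47:61
scene0 -165 0 
scene0 -160 0 
scene0 -155 16 39.0
scene0 -150 54 56.0
scene0 -145 15 208.0
scene0 -140 18 237.0
scene0 125 12 228.0
scene0 130 13 234.0
scene0 135 8 222.0
scene0 140 13 233.0
scene0 145 7 225.0
scene0 150 13 213.0
scene0 155 31 86.0
scene0 160 12 61.0
scene0 165 5 69.0
scene0 170 1 70.0
scene0 175 0 
side0 -165 0 
side0 -160 0 
side0 -155 15 43.0
side0 -150 52 78.0
side0 -145 18 199.0
side0 -140 20 199.0
side0 125 14 194.0
side0 130 16 205.0
side0 135 14 197.0
side0 140 15 204.0
side0 145 14 201.0
side0 150 16 152.0
side0 155 27 65.0
side0 160 27 72.0
side0 165 7 101.0
side0 170 0 
side0 175 0
```

Request:
{"op": "play_rows", "data": {
  "delta_pos": [
    [0,0,0.15],
    [0,0,0.25],
    [0,0,0.25]
  ],
  "dr": [
    [0,0,0],
    [0,0,0],
    [0,0,0]
  ],
  "hand": [0.6,0.6,0.6]
}}

```text
time_s: 15.38
tcp_pos: [0.5698, 0.1197, 0.0704]
eef_rot: [0.705, 0.061, -0.061, -0.704]
force: [0.7, -7.3, 18.5]
width: 0.0119
```

```bash
python3 st.py
```

```text
t 15.38 z 0.0704 along 0.0990 across -0.0002 jaw-chan-across deg 89.98 tilt [ 0.0005 -0.002 ] w 0.0119
F along -7.29 across 0.58 z 18.50 tq [-1.408 -0.306 -0.055] dq 0.003
```

Request:
{"op": "play_rows", "data": {
  "delta_pos": [
    [0,0,0.1],
    [0,0,0.2],
    [0,0,0.2],
    [0,0,0.2]
  ],
  "dr": [
    [0,0,0],
    [0,0,0],
    [0,0,0],
    [0,0,0]
  ],
  "hand": [0.6,0.6,0.6,0.6]
}}

```text
time_s: 15.72
tcp_pos: [0.5695, 0.1215, 0.0704]
eef_rot: [0.705, 0.061, -0.06, -0.704]
force: [1.7, -8.7, 19.8]
width: 0.0118
```

```bash
python3 st.py
```

```text
t 15.72 z 0.0704 along 0.1007 across -0.0003 jaw-chan-across deg 89.97 tilt [ 0.0006 -0.002 ] w 0.0118
F along -8.88 across -0.14 z 19.77 tq [-1.742 -0.36  -0.059] dq 0.001
```

Request:
{"op": "play_rows", "data": {
  "delta_pos": [
    [0,-0.1,0],
    [0,-0.2,0],
    [0,-0.3,0],
    [0,-0.4,0],
    [0,-0.5,0],
    [0,-0.55,0],
    [0,-0.55,0]
  ],
  "dr": [
    [0,0,0],
    [0,0,0],
    [0,0,0],
    [0,0,0],
    [0,0,0],
    [0,0,0],
    [0,0,0]
  ],
  "hand": [0.6,0.6,0.6,0.6,0.6,0.6,0.6]
}}

```text
time_s: 16.3
tcp_pos: [0.5694, 0.1215, 0.0754]
eef_rot: [0.705, 0.061, -0.061, -0.704]
force: [2.4, -8.1, 14.3]
width: 0.0118
```

```bash
python3 st.py
```

```text
t 16.3 z 0.0754 along 0.1008 across -0.0001 jaw-chan-across deg 89.97 tilt [ 0.0002 -0.002 ] w 0.0118
F along -8.40 across -0.98 z 14.27 tq [-1.585 -0.688  0.009] dq 0.001
```

Request:
{"op": "play_rows", "data": {
  "delta_pos": [
    [0,-0.08,0],
    [0,-0.16,0],
    [0,-0.22,0],
    [0,-0.22,0]
  ],
  "dr": [
    [0,0,0],
    [0,0,0],
    [0,0,0],
    [0,0,0]
  ],
  "hand": [0.6,0.6,0.6,0.6]
}}

```text
time_s: 16.63
tcp_pos: [0.5692, 0.1216, 0.0774]
eef_rot: [0.705, 0.06, -0.061, -0.704]
force: [3.4, -7.7, 11.8]
width: 0.0118
```

```bash
python3 st.py
```

```text
t 16.63 z 0.0774 along 0.1009 across -0.0000 jaw-chan-across deg 89.96 tilt [-0.0002 -0.0019] w 0.0118
F along -8.16 across -2.03 z 11.82 tq [-1.465 -0.733 -0.068] dq 0.002
```

Request:
{"op": "play_rows", "data": {
  "delta_pos": [
    [0.03,0,0],
    [0.03,-0.06,0],
    [0.03,-0.12,0],
    [0.03,-0.12,0]
  ],
  "dr": [
    [0,0,0],
    [0,0,0],
    [0,0,0],
    [0,0,0]
  ],
  "hand": [0.6,0.6,0.6,0.6]
}}

```text
time_s: 16.97
tcp_pos: [0.5692, 0.1216, 0.0782]
eef_rot: [0.705, 0.06, -0.061, -0.704]
force: [3.0, -7.2, 8.6]
width: 0.0113
```

```bash
python3 st.py
```

```text
t 16.97 z 0.0782 along 0.1009 across 0.0000 jaw-chan-across deg 89.97 tilt [-0.0009 -0.002 ] w 0.0113
F along -7.61 across -1.69 z 8.58 tq [-1.438 -0.834 -0.055] dq 0.002
```

Request:
{"op": "play_rows", "data": {
  "delta_pos": [
    [0.01,-0.06,0],
    [0.02,-0.12,0],
    [0.02,-0.15,0],
    [0.02,-0.15,0]
  ],
  "dr": [
    [0,0,0],
    [0,0,0],
    [0,0,0],
    [0,0,0]
  ],
  "hand": [0.6,0.6,0.6,0.6]
}}

```text
time_s: 17.3
tcp_pos: [0.5691, 0.1216, 0.0784]
eef_rot: [0.705, 0.06, -0.061, -0.704]
force: [8.3, -6.3, -6.2]
width: 0.0115
```

```bash
python3 st.py
```

```text
t 17.3 z 0.0784 along 0.1009 across 0.0001 jaw-chan-across deg 89.96 tilt [-0.0018 -0.0021] w 0.0115
F along -7.65 across -7.14 z -6.18 tq [-1.193e+00 -1.684e+00  1.000e-03] dq 0.002
```

Request:
{"op": "play_rows", "data": {
  "delta_pos": [
    [0.04,0.06,0],
    [0.04,0.06,0],
    [0.04,0.06,0]
  ],
  "dr": [
    [0,0,0],
    [0,0,0],
    [0,0,0]
  ],
  "hand": [0.6,0.6,0.6]
}}

```text
time_s: 17.55
tcp_pos: [0.5693, 0.1216, 0.0783]
eef_rot: [0.705, 0.06, -0.061, -0.704]
force: [4.0, -7.2, 1.0]
width: 0.0117
```

```bash
python3 st.py
```

```text
t 17.55 z 0.0783 along 0.1009 across -0.0000 jaw-chan-across deg 89.96 tilt [-0.0025 -0.0022] w 0.0117
F along -7.76 across -2.75 z 0.96 tq [-1.339 -0.986  0.002] dq 0.001
```

Request:
{"op": "play_rows", "data": {
  "delta_pos": [
    [0,0,0],
    [0,0,0],
    [0,0,0],
    [0,0,0],
    [0,0,0],
    [0,0,0]
  ],
  "dr": [
    [0,0,0],
    [0,0,0],
    [0,0,0],
    [0,0,0],
    [0,0,0],
    [0,0,0]
  ],
  "hand": [1.3,1.8,2.4,3,3.5,3.5]
}}

```text
time_s: 18.05
tcp_pos: [0.5676, 0.1227, 0.0775]
eef_rot: [0.705, 0.058, -0.063, -0.704]
force: [0.2, -0.4, -0.3]
width: 0.0345
```

```bash
python3 st.py
```

```text
t 18.05 z 0.0775 along 0.1023 across 0.0014 jaw-chan-across deg 89.96 tilt [-0.0063 -0.001 ] w 0.0345
F along -0.46 across -0.15 z -0.27 tq [ 0.098 -0.071  0.028] dq 0.002
```

Request:
{"op": "play_rows", "data": {
  "delta_pos": [
    [0,-1,0],
    [0,-3,0],
    [0,-6,0],
    [0,-9,0],
    [1.5,-11,0],
    [4,-12,0],
    [6.5,-13,0],
    [8,-13,0],
    [8,-13,0],
    [8,-13,0],
    [8,-13,0]
  ],
  "dr": [
    [0,0,0],
    [0,0,0],
    [0,0,0],
    [0,0,0],
    [0,0,0],
    [0,0,0],
    [0,0,0],
    [0,0,0],
    [0,0,0],
    [0,0,0],
    [0,0,0]
  ],
  "hand": [3.5,3.5,3.5,3.5,3.5,3.5,3.5,3.5,3.5,3.5,3.5]
}}

```text
time_s: 18.97
tcp_pos: [0.6464, 0.1362, 0.2069]
eef_rot: [0.705, 0.058, -0.063, -0.704]
force: [0.7, 0.7, -1.2]
width: 0.0347
```

```bash
python3 - <<'E'
from h import *
for n in ['wrist','scene','side']: cap(n,n+'5')
a=cv2.imread('pics/scene5.png')[130:250,230:380];b=cv2.imread('pics/side5.png')[130:250,220:370]
g=lambda x:np.clip((x/255.)**.6*255,0,255).astype('uint8')
cv2.imwrite('pics/z5.png',g(np.hstack([cv2.resize(x,(400,320),interpolation=2) for x in(a,b)])))
th=np.deg2rad(99.86);A=np.array([np.cos(th),np.sin(th)]);B=np.array([-A[1],A[0]])
for n in ['wrist5','scene5','side5']:
    w=cloud(load(n)).reshape(-1,3);d=w[:,:2]-[.5865,.0222];s=d@A;t=d@B
    m=(abs(s-.1)<.03)&(abs(t)<.03)&(w[:,2]>.07)&(w[:,2]<.11)
    q=np.c_[s,t,w[:,2]][m]
    print(n,len(q),(q.min(0)*1000).round(1),(q.max(0)*1000).round(1),cv2.minAreaRect((q[:,:2]*1000).astype('f4')),'top',np.percentile(q[:,2],[50,80,95]).round(4))
    k=q[q[:,2]>.0905]; print('  top',cv2.minAreaRect((k[:,:2]*1000).astype('f4')),len(k),np.median(k[:,2]))
E
python3 chan.py wrist5
```

```text
wrist5 563 [ 96.1 -14.1  88.4] [107.4  11.8  94.5] ((101.69022369384766, -1.1490240097045898), (11.298492431640625, 25.936506271362305), 0.15638090670108795) top [0.0923 0.093  0.0937]
  top ((101.7602310180664, -1.2187309265136719), (25.76559066772461, 11.263236045837402), 89.63788604736328) 518 0.09241065855308736
scene5 95 [ 92.7 -13.8  70.3] [107.4  13.3  93.9] ((96.89002990722656, 0.46131229400634766), (26.675527572631836, 13.502764701843262), 70.97721099853516) top [0.0828 0.0907 0.0928]
  top ((98.45509338378906, 0.43706703186035156), (9.167783737182617, 23.256690979003906), 1.1913918256759644) 21 0.09237061701591004
side5 104 [ 92.2 -13.5  70.3] [108.2  13.6  94. ] ((99.9484634399414, 0.03653240203857422), (27.17327117919922, 15.9121732711792), 88.14041137695312) top [0.0839 0.0913 0.0934]
  top ((99.19461822509766, -0.9525928497314453), (12.565950393676758, 25.946016311645508), 9.744767189025879) 25 0.09220789259596018
wrist5 ang 100.52 C [0.5866 0.0223] smin/max -0.1502 0.1434 width 0.0461 resid 0.00305
```

View pics/z5.png

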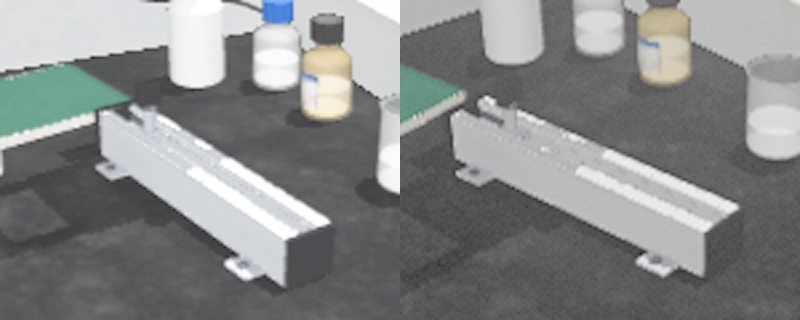

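View pics/wrist5.png

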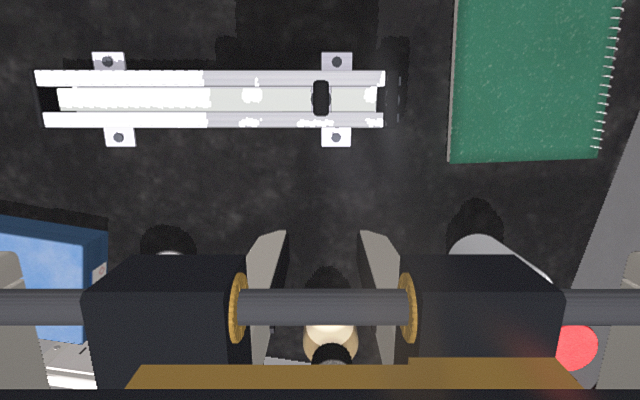

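```bash
python3 -c "
from h import *
print(r.sign_off())"
```

```text
the job is handed in; nothing more can be done
None
```

The post is mounted in the channel and the job is handed in at about 19 s.

**What I did**
- I put the nut lengthways into the slot and pressed the floor with about 19 N. It turned a quarter turn with little side force.
- I slid the post towards the stop end. At the first solid contact I pushed about 2 mm further, with roughly 4 N on the stop once floor friction (about 5 N) is taken off.
- I let it rise until the lips took the load, opened the fingers and backed away.
- For a moment during the rise I pulled about 6 N too far up, with about 7 N sideways. I eased that off before releasing.

**What the last checks showed**
- **Caught:** the top of the bar is 92.4 mm above the worktop, against 92.5 mm expected when caught.
- **Square:** the bar is across the channel to within about 0.4° in the wrist camera.
- **Touching the stop:** in the wrist camera the post is 101.7 mm along, about 3 mm past where contact began (98–99 mm). The hidden pads cannot be seen, so this rests on position and force only.
- **Bystanders:** my path stayed clear of the vial, spanner and beaker. I did not re-measure their positions at the end.

**What disagreed**
- The scene and side cameras put the post 2–5 mm shorter along the channel than the wrist camera. They had few, partly side-on points, so I trusted the wrist camera and the arm's own reading (100.9 mm before release).
- The post's sideways offset read -1.2 mm in the wrist camera and between -1.0 and +0.5 mm in the others.
- My zero along the channel was about 6 mm off its true middle, so the post is really about 96 mm from the middle.

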